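Hold the prism in the ray lamp's beam

ROBOT

A 6-joint arm with a two-finger parallel gripper is mounted at the origin on the work surface. World frame = base frame: x ahead of the robot, y to its left, z up, the work surface at z = 0. Lengths are in m, angles in rad, forces in N, time in s.
With the tool pointing down it reaches from about 0.4 to 0.825 m from the base axis. Payload 7 kg.
Tool frame: the origin (TCP) lies on the centre line of the jaws, within the pads' length; the fingertips stand 25 mm ahead of it and the grasp point (between the pads) lies 6 mm ahead of it; z points along the fingers, y is the direction in which the jaws open and shut (so a half turn about z gives the same grasp; the last joint's range is limited). The gripper opens to 88 mm and grips with 3 to 60 N. Pads are 19 mm wide; open, the fingers measure 130 mm over their backs; the gripper's body (78 mm by 193 mm) begins 47 mm behind the grasp point.
Start: joints at [1.518, 0.359, 0.012, 0, -1.224, -0.288], TCP at [0.226, 0.636, 0.252] pointing down, gripper open.
Joint ranges: [-3.07, 3.07], [-1.43, 2.12], [-1.02, 1.25], [-3.03, 1.67], [-3.05, -0], [-3.03, 3.03]. Speed limits (rad/s): [2.39, 2.39, 3.01, 3.14, 3.14, 3.14].

INTERFACE

Orientations are given as [roll, pitch, yaw] about the fixed x, y, z axes, in that order (R = Rz(yaw) Ry(pitch) Rx(roll)).
In Python, from station import * gives the robot as it stands. The module is installed in compiled form; this text tells all that it offers.
- The arm moves only by the tool step_arm, never from a script. Its argument "commands" is text: rows parted by semicolons, each of 6 numbers parted by spaces: the shift along the tool's x, y, z in mm, then the turn, a rotation vector about the tool's x, y, z in rad. A call has 1 to 8 rows; each row shifts and turns the commanded pose from where the row before left it, along the tool's axes as they then stand; what a row does not reach is not made up. A row lasts 1/8 s, in which the tool goes at most 62.5 mm and 10.7 degrees, less where a joint would pass 70% of its speed; a pose out of reach is approached as far as the arm can. A call is refused whole if a number of a shift passes 62.5 or a number of a turn 0.188, either way. A call with a gripper value outside its range is refused whole. "jaw" is the finger opening in mm, from 0 to 87.6, set as the call begins (left out, the last holds). The fingers move at their own pace and stop on an object; "grip_force" is the grip in N (left out, the last holds). Time passes only in rows, so rows that do not move let the fingers close. It gives the time, the measured TCP pose, the force and the opening at its end, in the units of the state.
- get_state(): the state, without advancing time (a new reading comes with each control period).
- grab_frame(name): name is "scene" or "side" or "wrist"; returns a dict with "frame" (480x640x3 uint8, red, green, blue), "fovy" (degrees; the focal length in pixels is half the picture's height over the tangent of half this angle, whatever the lens; pixels are square), "cx", "cy" (the principal point, pixels), "rvec" (rotation vector, rad) and "tvec" (3), from world to camera coordinates, as OpenCV has them; the wrist camera has in their place "tool_from_camera" (4x4, takes a point from camera to tool coordinates, whose origin is the TCP and whose axes are the flange's). Camera axes: x right, y down, z forward; pixel columns grow to the right and rows downward; lengths in m; the calibration is good to about 2 mm. A picture is of the moment at which its call begins: read the wrist's pose just before it. There is no depth.
- job_done(): hands the job in, once; it reports no verdict.
Trained networks look in a picture, given as the dict that the camera call returned (one of the last four; its "shot" number tells which), for a name from the list of things; names that differ only in an ending like _2 or _b are one class to them, and where a whole thing is asked for, a point or a joint stands for the part that bears it (a point fixed in the world has none). Each returns a list of dicts, best first, with "conf" (0 to 1); they miss things now and then, are a little off and sometimes report something else, mostly with a low value. They report only what shows in the picture. A call takes as long as a camera call. They do not tell look-alikes from the thing itself.
- recognise(picture, name): "pixel" ([column, row] in pixels, amid what is visible of it).
The state is a dict: "t": time; "q": joint angles; "qd": joint speeds; "joint_efforts": joint torques, N m; "eef_pos": TCP position; "ee_rot": TCP orientation; "force": force on the tool from outside, world axes, zero at the start; "moment": the same for the moment, N m; "width": finger opening in m.
Only numpy, scipy, OpenCV 4.12 (cv2) and the standard library are available. Lean on these libraries where they do the work, as an engineer would, in place of code of your own. Each camera call takes 0.05 s, during which the arm holds its last target.

TASK

Slide the switch on top of the ray lamp fully forward to turn it on, then pick up the triangular acrylic prism by its two frosted ends only, without touching its clear faces, and hold it in the beam above the outline drawn on the sheet: at the height of the light slit, level with its ridge up, and square across the beam so that the light goes through the middle of its sloping faces. Finish while holding it still there in the gripper, and leave everything else on the desk where it is.

Things in the scene. Friction and masses are not known exactly. Their poses are not given: they have to be found in the camera images.
- lamp: Ray lamp, fixed: black torch barrel (40 mm dia.) level on a post over a dark steel base plate 90 x 110 x 14 mm. Origin on the desk under the barrel's axis; +y is the way the light goes, x level across the beam, z up. Barrel from y -72 mm, top 110 mm above the desk; head (48 mm dia., top 114 mm) from y 36 mm to the slit cap's front at y 64 mm.
- outline (a point): Centre of the pencil outline, 50 mm across the beam x 35 mm along it, on the flat white A4 drawing sheet that lies on the desk ahead of the lamp, fixed to it; a pencil line on the sheet runs under the beam. 150 mm ahead of the lamp's origin.
- slit (a point): Centre of the level light slit (18 x 3 mm) in the lamp's front; the beam leaves here along the lamp's +y axis, as wide as the slit.
- beam_spot (a point): The point on the beam's axis straight above the middle of the pencil outline, 86 mm ahead of the slit and 90 mm above the desk; axes as the lamp's. The middle of the prism belongs here.
- switch (a joint): The lamp's slide switch, in m: 0 is off (knob back, towards the barrel's tail), 0.012 is fully forward, towards the head, where the lamp is on. Slides along the lamp's +y axis with about 2 N of friction and stays where it is left.
- switch_knob (a point): Centre of the switch's knob, a ridged block 14 mm across, 10 mm along the barrel and 11 mm tall that stands up from a flat plate on top of the barrel (plate top 112 mm above the desk, plate 46 mm long; knob top 123 mm).
- prism_mid (a point): Centre (half-way up and along) of the loose acrylic prism: equilateral triangle of 35 mm sides, 30 mm tall, 50 mm long, 35 g, lying on a long face with its ridge up. x runs along it, z up. Its triangular ends, at x +25 and -25 mm, are frosted white (3.5 mm deep), flat and parallel: grip there. Between them the long faces are clear and polished.
- prism_clear: The clear polished part of the prism between its frosted ends, 43 mm long: not to be touched. Origin in the middle of the underside, axes as the prism's.
- slab: Loose rectangular clear acrylic block 60 x 34 x 20 mm with frosted ends; not the prism. Origin: centre of its underside, x along it.
- half_disc: Loose half-round clear acrylic block, radius 32 mm, 20 mm tall, frosted underneath; not the prism. Origin in its underside.
- eraser: Loose eraser, 45 x 22 x 12 mm. Origin: centre of its underside.
- tape_roll: Loose roll of tape lying flat, 60 mm dia., 18 mm tall.
- glue: Loose standing white glue bottle, 32 mm dia., 95 mm tall.
- mug: Loose white mug, 80 mm dia., 90 mm tall.
- ruler: Loose metal ruler lying flat, 155 x 30 x 4 mm.
- prism: The whole prism. Origin: centre of its underside, 15 mm below its centre; axes as point prism_mid.
There are look-alikes about, which are no part of the job. Leave any red look-alike of the prism alone.

How it is judged:
By the outcome, as a careful person would: the job done as asked, in the order asked, and still so for the second after the job is handed in, while the arm keeps its last pose, push and grip.
It also fails if it takes over 64 s, if anything falls off the work surface, if the arm or the gripper's body presses on something with over 40 N, if the wrist force passes 120 N, or if a joint passes its speed limit or range.

## Working session

There is one attempt and no reset: what is moved stays moved. The work goes in short steps, Python scripts to look and compute and a tool call to move; the robot and the scene stay as the last step left them, time stands still between calls to the robot, and variables do not carry over. Pictures are saved under pics/ and viewed, and the job is handed in when it is done.

Besides the shell and the picture viewer there is one more tool, called as name(argument=value, ...) on one line, values as JSON. step_arm: Moves the arm, as the interface text tells. Its arguments: {"type":"object","properties":{"commands":{"type":"string"},"jaw":{"type":"number"},"grip_force":{"type":"number"}},"required":["commands"]}

```bash
mkdir -p pics; cat > h.py <<'E'
from station import *
import numpy as np, cv2, pickle
def save(d,n): cv2.imwrite('pics/'+n+'.png', cv2.cvtColor(d['frame'],cv2.COLOR_RGB2BGR))
def K(d):
    f=240/np.tan(np.radians(d['fovy'])/2); return np.array([[f,0,d['cx']],[0,f,d['cy']],[0,0,1.]])
E
python3 - <<'E'
from h import *
s=get_state();print({k:np.round(v,3) for k,v in s.items()})
for n in ['scene','side','wrist']:
    d=grab_frame(n);save(d,n+'0');pickle.dump((d,get_state()),open(n+'0.pkl','wb'))
    print(n,{k:v for k,v in d.items() if k!='frame'})
    for o in ['lamp','switch_knob','prism','slab','half_disc','outline']:
        try: print(o,[(np.round(r['pixel']),round(r['conf'],2)) for r in recognise(d,o)][:4])
        except Exception as e: print(o,e)
E
```

```text
{'t': np.float64(0.0), 'q': array([ 1.518,  0.359,  0.011, -0.   , -1.224, -0.288]), 'qd': array([ 0.001, -0.   , -0.002, -0.001,  0.001,  0.   ]), 'joint_efforts': array([ 1.0000e-03, -5.8272e+01,  2.9305e+01,  6.9970e+00,  7.0000e-03,
       -0.0000e+00]), 'eef_pos': array([0.225, 0.636, 0.251]), 'ee_rot': array([ 3.14 , -0.   , -0.341]), 'force': array([-0.314,  0.31 ,  0.519]), 'moment': array([-0.019,  0.023,  0.051]), 'width': np.float64(0.088)}
scene {'fovy': 55.82366805273344, 'cx': 321.04311293754466, 'cy': 241.3545469586933, 'rvec': array([ 1.90310091,  1.60369868, -0.64867971]), 'tvec': array([-0.09180181, -0.32013651,  1.3913355 ]), 'shot': 1}
lamp [(array([243., 255.]), 0.83), (array([441., 247.]), 0.72)]
switch_knob [(array([170., 235.]), 0.36)]
prism [(array([415., 222.]), 0.62), (array([377., 227.]), 0.49)]
slab [(array([394., 290.]), 0.82)]
half_disc [(array([444., 247.]), 0.63)]
outline [(array([243., 252.]), 0.66)]
side {'fovy': 55.9431406625916, 'cx': 311.918185799288, 'cy': 246.41941075309475, 'rvec': array([ 0.83169546, -2.44103314,  1.25919165]), 'tvec': array(
[... 211 characters left out ...]
 0.64)]
slab [(array([236., 310.]), 0.6), (array([382., 279.]), 0.18)]
half_disc [(array([220., 378.]), 0.81), (array([309., 356.]), 0.55)]
outline [(array([386., 280.]), 0.88)]
wrist {'fovy': 69.78567767916061, 'cx': 320.97266447995247, 'cy': 237.98619800758127, 'tool_from_camera': array([[-6.87434343e-04, -9.64130056e-01, -2.65429394e-01,
         7.16310828e-02],
       [ 9.99999751e-01, -6.20866506e-04, -3.34695834e-04,
        -3.62389489e-04],
       [ 1.57894093e-04, -2.65429558e-01,  9.64130243e-01,
        -1.32154049e-01],
       [ 0.00000000e+00,  0.00000000e+00,  0.00000000e+00,
         1.00000000e+00]]), 'shot': 3}
lamp []
switch_knob []
prism []
slab []
half_disc []
outline []
```

View pics/scene0.png

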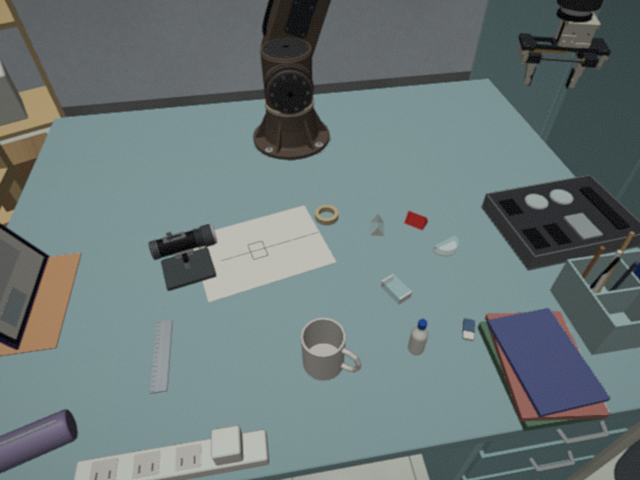

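View pics/side0.png

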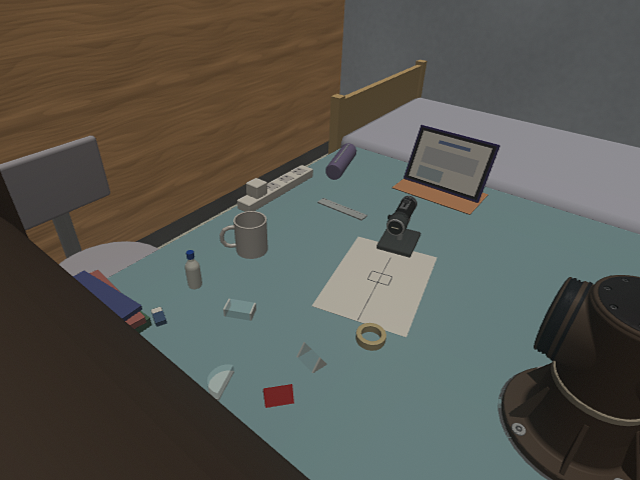

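View pics/wrist0.png

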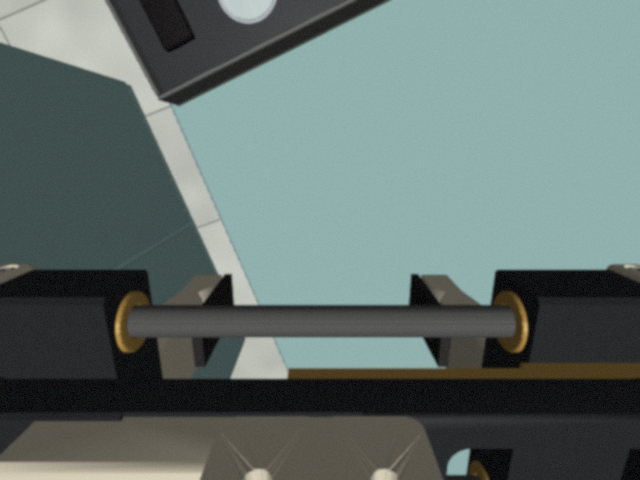

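```bash
python3 - <<'E'
from h import *
def crop(n,x0,y0,x1,y1,s,o):
    d,_=pickle.load(open(n+'0.pkl','rb')); c=d['frame'][y0:y1,x0:x1]
    c=cv2.resize(c,None,fx=s,fy=s,interpolation=cv2.INTER_CUBIC); cv2.imwrite('pics/'+o+'.png',c[:,:,::-1])
crop('scene',360,195,460,265,8,'c1')
crop('scene',140,200,345,310,3.9,'c2')
crop('side',190,330,350,420,5,'c3')
crop('side',300,180,450,350,3.5,'c4')
E
```

```text
(no output)
```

View pics/c1.png

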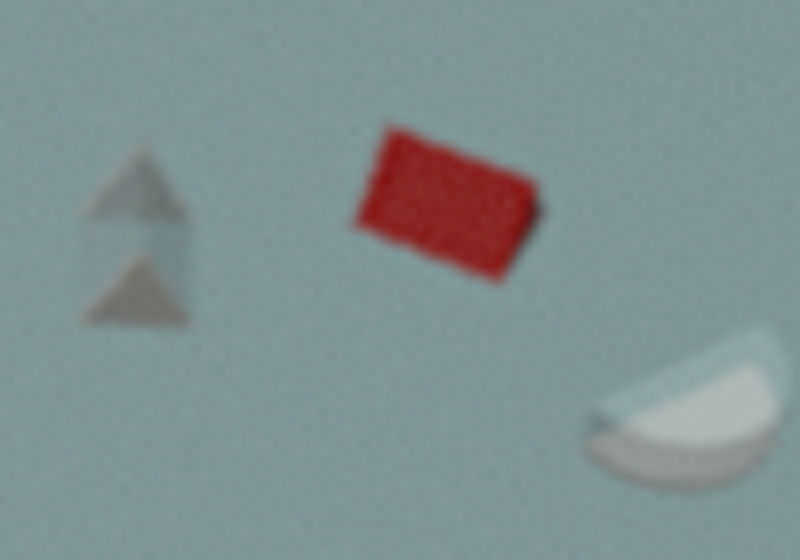

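View pics/c2.png

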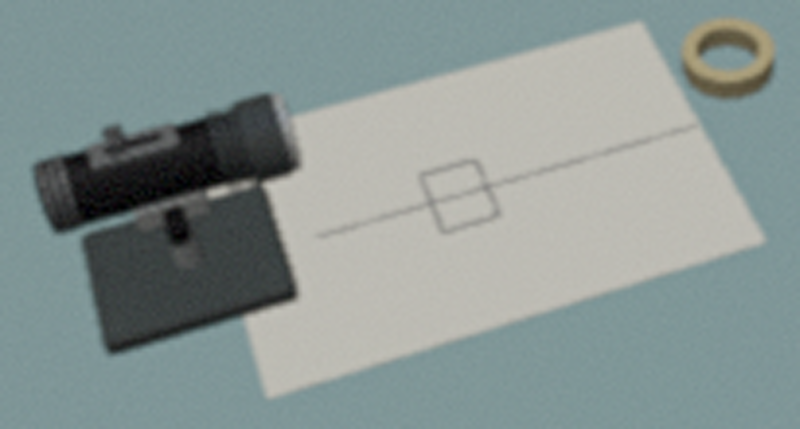

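View pics/c3.png

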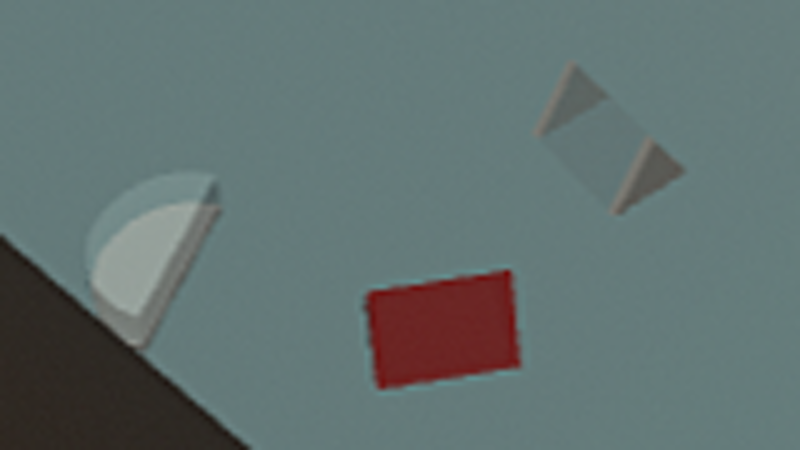

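View pics/c4.png

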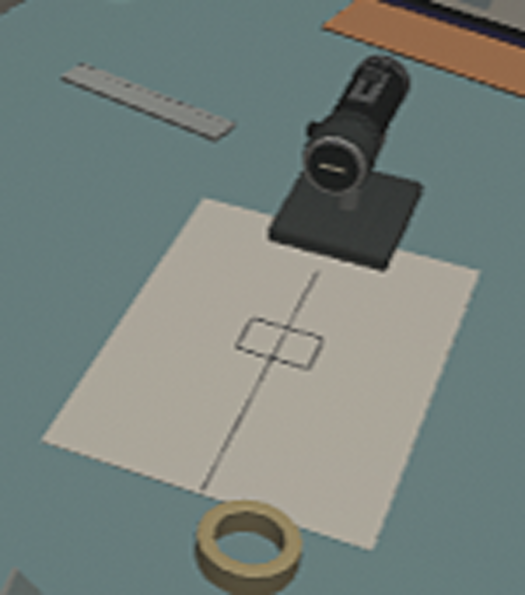

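```bash
cat > g.py <<'E'
from h import *
def ground(d,px,z=0):
    R,_=cv2.Rodrigues(d['rvec']); t=d['tvec']; px=np.atleast_2d(px).astype(float)
    r=(np.linalg.inv(K(d))@np.c_[px,np.ones(len(px))].T).T@R; c=-R.T@t
    return c+r*((z-c[2])/r[:,2])[:,None]
E
python3 - <<'E'
from g import *
ds,_=pickle.load(open('scene0.pkl','rb'));dd,_=pickle.load(open('side0.pkl','rb'))
a=lambda p,s,o:np.array(p)/s+np.array(o)-0.5
np.set_printoptions(precision=4,suppress=True)
o2=(140,200)
print('prism base scene near/far',ground(ds,a([[82,323],[190,323],[82,218],[190,220]],8,(360,195)),0)[:,:2])
print('apex',ground(ds,a([[142,252],[142,145]],8,(360,195)),.030)[:,:2])
p3=lambda p:a(p,5,(190,330))
print('side base',ground(dd,p3([[537,135],[607,97],[615,213],[685,172]]))[:,:2]);print('apex',ground(dd,p3([[572,62],[650,138]]),.03)[:,:2])
L=[[315,237],[697,125]]; O=[[420,172],[478,158],[498,218],[442,234]]; S=[[640,20],[767,240],[268,398]]
for nm,P in (('line',L),('outl',O),('sheet',S)):
    g=ground(ds,a(P,3.9,o2))[:,:2];print(nm,g,g.mean(0))
g=ground(ds,a(L,3.9,o2));v=g[1]-g[0];print('dir',np.degrees(np.arctan2(v[1],v[0])))
L=[[318,271],[203,488]]; O=[[255,318],[323,338],[308,369],[236,346]]; S=[[41,440],[372,549],[480,270],[204,198]]
for nm,P in (('line',L),('outl',O),('sheet',S)):
    g=ground(dd,a(P,3.5,(300,180)))[:,:2];print(nm,g,g.mean(0))
g=ground(dd,a(L,3.5,(300,180)));v=g[1]-g[0];print('dir',np.degrees(np.arctan2(v[1],v[0])))
print('knob',ground(ds,a([[112,130]],3.9,o2),.120))
print('slit side',ground(dd,a([[331,167]],3.5,(300,180)),.09))
print('head top scene',ground(ds,a([[280,95]],3.9,o2),.114), 'plate', ground(ds,a([[90,152],[175,128]],3.9,o2),.112))
E
```

```text
prism base scene near/far [[0.4505 0.1369]
 [0.4562 0.1691]
 [0.4059 0.1479]
 [0.4127 0.1808]]
apex [[0.4531 0.1524]
 [0.4077 0.1641]]
side base [[0.4575 0.1709]
 [0.4478 0.1393]
 [0.4118 0.182 ]
 [0.4025 0.1505]]
apex [[0.4532 0.1552]
 [0.4082 0.1666]]
line [[ 0.4704 -0.2226]
 [ 0.4176  0.0155]] [ 0.444  -0.1035]
outl [[ 0.4281 -0.1582]
 [ 0.4224 -0.1223]
 [ 0.4741 -0.1143]
 [ 0.4811 -0.1482]] [ 0.4514 -0.1358]
sheet [[ 0.3137 -0.0059]
 [ 0.5191  0.0407]
 [ 0.5843 -0.2497]] [ 0.4724 -0.0716]
dir 102.52116936254909
line [[ 0.4717 -0.2213]
 [ 0.4201  0.0135]] [ 0.4459 -0.1039]
outl [[ 0.4795 -0.1469]
 [ 0.4323 -0.157 ]
 [ 0.4244 -0.1225]
 [ 0.4741 -0.1131]] [ 0.4526 -0.1349]
sheet [[ 0.5217  0.0406]
 [ 0.3167 -0.0053]
 [ 0.3809 -0.2954]
 [ 0.5848 -0.2483]] [ 0.451  -0.1271]
dir 102.39947100190398
knob [[ 0.4849 -0.3097  0.12  ]]
slit side [[ 0.4726 -0.2184  0.09  ]]
head top scene [[ 0.4669 -0.2224  0.114 ]] plate [[ 0.4913 -0.3228  0.112 ]
 [ 0.4808 -0.2787  0.112 ]]
```

The one to pick is the clear prism with two frosted triangular ends at scene (377,225). The solid red block at scene (416,221) is the red look-alike and stays put. The half disc is at (445,247). The lamp is at (186,243), its knob at about (169,233), and the pencil outline centre at (258,249). I'll go over the prism first for a wrist view.

step_arm(commands="20 20 0 0 0 0;40 43 0 0 0 0;40 43 0 0 0 0;40 43 0 0 0 0;40 43 0 0 0 0;40 43 0 0 0 0;40 43 0 0 0 0;40 43 0 0 0 0")

```text
t: 2.05
eef_pos: [0.4015, 0.2317, 0.252]
ee_rot: [-3.14, -0.0, -0.34]
force: [2.1, 1.3, 0.6]
width: 0.0872
```

step_arm(commands="35 38 0 0 0 0.1;18 20 0 0 0 0.17;0 0 0 0 0 0.17;0 0 0 0 0 0.17;0 0 0 0 0 0.17;0 0 0 0 0 0.17;0 0 0 0 0 0.06;0 0 0 0 0 0")

```text
t: 3.05
eef_pos: [0.4291, 0.1601, 0.2517]
ee_rot: [-3.141, 0.0, -1.35]
force: [0.4, 0.5, 0.5]
width: 0.0872
```

```bash
python3 - <<'E'
from h import *
s=get_state();print(np.round(s['eef_pos'],4),np.round(s['ee_rot'],4),np.round(s['q'],3),s['t'])
d=grab_frame('wrist');save(d,'w1');pickle.dump((d,s),open('w1.pkl','wb'))
print(recognise(d,'prism_mid'))
E
```

```text
[0.4291 0.1601 0.2517] [-3.1413e+00  2.0000e-04 -1.3503e+00] [ 0.789 -0.008 -0.443 -0.    -1.135 -0.569] 3.05
[{'pixel': [304.0, 288.4], 'conf': 0.95}, {'pixel': [322.0, 206.9], 'conf': 0.57}]
```

View pics/w1.png

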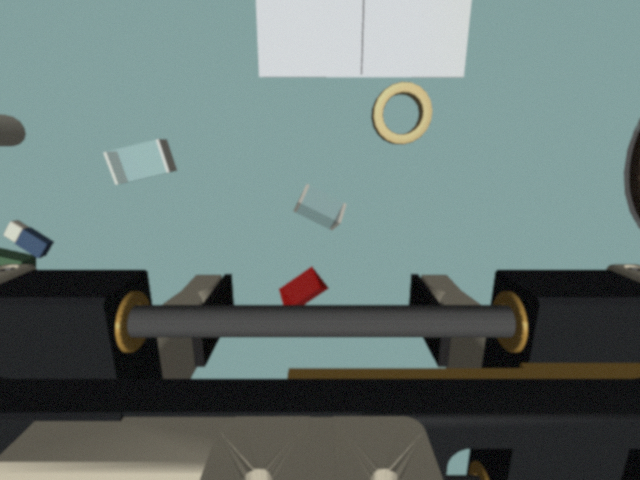

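The prism is at wrist (321,207), with its frosted ends at (301,198) and (340,215). The red one is at (303,288).

```bash
python3 - <<'E'
from h import *
d,_=pickle.load(open('w1.pkl','rb'))
c=cv2.resize(d['frame'][170:245,275:375],None,fx=8,fy=8,interpolation=cv2.INTER_CUBIC); cv2.imwrite('pics/w1c.png',c[:,:,::-1])
E
```

```text
(no output)
```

View pics/w1c.png

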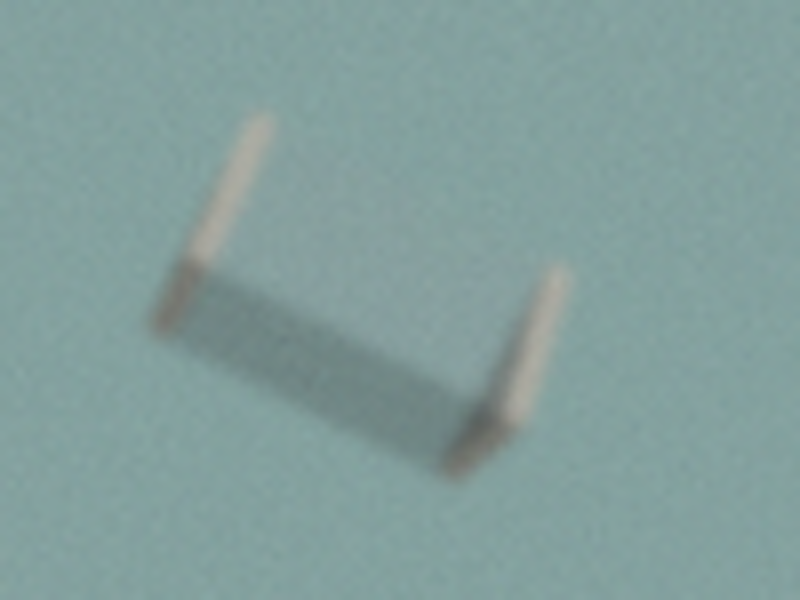

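```bash
cat >> g.py <<'E'
from scipy.spatial.transform import Rotation as Ro
def wground(d,s,px,z=0):
    T=np.eye(4);T[:3,:3]=Ro.from_euler('xyz',s['ee_rot']).as_matrix();T[:3,3]=s['eef_pos'];T=T@d['tool_from_camera']
    px=np.atleast_2d(px).astype(float); r=(np.linalg.inv(K(d))@np.c_[px,np.ones(len(px))].T).T@T[:3,:3].T; c=T[:3,3]
    return c+r*((z-c[2])/r[:,2])[:,None]
def wproj(d,s,P):
    T=np.eye(4);T[:3,:3]=Ro.from_euler('xyz',s['ee_rot']).as_matrix();T[:3,3]=s['eef_pos'];T=T@d['tool_from_camera']
    c=(np.atleast_2d(P)-T[:3,3])@T[:3,:3]; q=c@K(d).T; return q[:,:2]/q[:,2:]
E
python3 - <<'E'
from g import *
np.set_printoptions(precision=4,suppress=True)
d,s=pickle.load(open('w1.pkl','rb'))
a=lambda p:np.array(p)/8+np.array((275,170))-.5
b=wground(d,s,a([[265,113],[160,330],[562,265],[455,475]]))[:,:2];p=wground(d,s,a([[197,262],[515,420]]),.03)[:,:2]
for q in (b,p): print(q,q.mean(0))
v=b[2:].mean(0)-b[:2].mean(0);print('base ang',np.degrees(np.arctan2(v[1],v[0])),np.linalg.norm(v));v=p[1]-p[0];print(np.degrees(np.arctan2(v[1],v[0])),np.linalg.norm(v))
L=wground(d,s,[[362,76],[363,0]]);v=L[0]-L[1];print(L,np.degrees(np.arctan2(v[1],v[0])))
E
```

```text
[[0.4502 0.1361]
 [0.4583 0.1692]
 [0.405  0.1478]
 [0.4128 0.1807]] [0.4316 0.1584]
[[0.4544 0.1533]
 [0.4093 0.1647]] [0.4318 0.159 ]
base ang 165.67682834539477 0.04681097300451804
165.78753785978805 0.046506492042343486
[[ 0.4186  0.0168  0.    ]
 [ 0.4345 -0.0492  0.    ]] 103.58752057843301
```

step_arm(commands="20 2 0 0 0 0;45 5 0 0 0 0;50 5 0 0 0 0;50 5 0 0 0 0;50 5 0 0 0 0;50 5 0 0 0 0;50 5 0 0 0 0;50 5 0 0 0 0", jaw=0)

```text
t: 4.15
eef_pos: [0.4727, -0.206, 0.2518]
ee_rot: [-3.141, -0.0, -1.349]
force: [1.1, -1.1, -0.1]
width: 0.013
```

step_arm(commands="50 5 0 0 0 0;40 5 0 0 0 0;16 1 0 0 0 0;0 0 0 0 0 0;0 0 0 0 0 0")

```text
t: 4.78
eef_pos: [0.485, -0.3093, 0.2516]
ee_rot: [-3.142, 0.0, -1.35]
force: [0.4, -0.1, 0.0]
width: 0.0006
```

```bash
python3 - <<'E'
from h import *
s=get_state();print(np.round(s['eef_pos'],4),np.round(s['ee_rot'],4),np.round(s['q'],3),s['t'],s['width'],s['force'])
d=grab_frame('wrist');save(d,'w2');pickle.dump((d,s),open('w2.pkl','wb'))
print(recognise(d,'switch_knob'))
E
```

```text
[ 0.485  -0.3093  0.2516] [-3.1416e+00  2.0000e-04 -1.3500e+00] [-0.228  0.196 -0.213 -0.    -1.162  0.449] 4.775 0.0005561703606242332 [ 0.37706893 -0.06052548  0.02997983]
[{'pixel': [310.5, 233.2], 'conf': 0.53}]
```

View pics/w2.png

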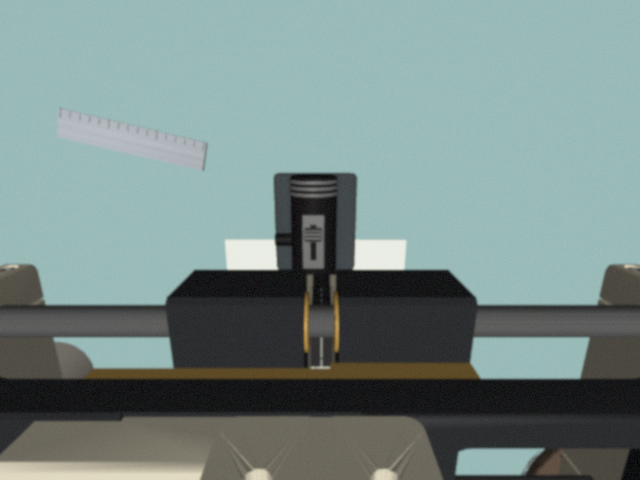

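```bash
python3 - <<'E'
from h import *
d,_=pickle.load(open('w2.pkl','rb'))
c=cv2.resize(d['frame'][170:275,265:365],None,fx=6,fy=5.6,interpolation=cv2.INTER_CUBIC)
c=cv2.resize(d['frame'][170:275,265:365],None,fx=5.5,fy=5.5,interpolation=cv2.INTER_CUBIC); cv2.imwrite('pics/w2c.png',np.clip(c[:,:,::-1].astype(float)*1.5,0,255))
E
```

```text
[ WARN:0@0.039] global loadsave.cpp:1063 imwrite_ Unsupported depth image for selected encoder is fallbacked to CV_8U.
```

View pics/w2c.png

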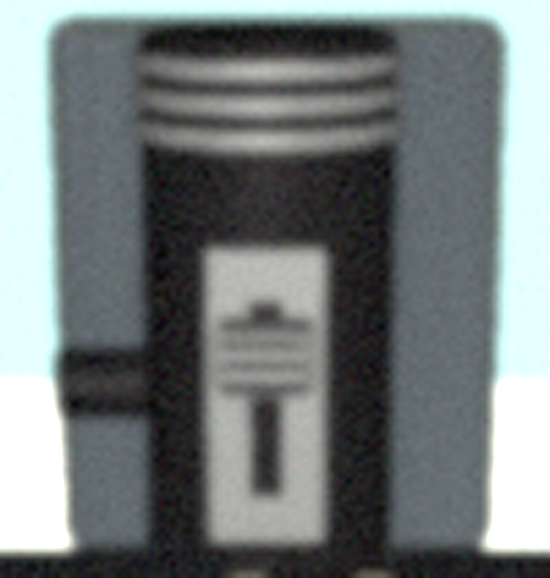

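```bash
python3 - <<'E'
from g import *
np.set_printoptions(precision=4,suppress=True)
d,s=pickle.load(open('w2.pkl','rb'))
a=lambda p:np.array(p)/5.5+np.array((265,170))-.5
th=np.radians(102.45);u=np.array([np.cos(th),np.sin(th)]);x=np.array([u[1],-u[0]]);o=np.array([.452,-.1354])-.15*u
def lf(g): g=g[:,:2]-o; return np.c_[g@x,g@u]*1000
print('origin',o)
print('knob c,back,front,l,r',lf(wground(d,s,a([[265,357],[265,318],[265,395],[218,357],[312,357]]),.123)))
print('plate tail l r, head l r',lf(wground(d,s,a([[203,246],[329,246],[207,543],[326,543]]),.112)))
print('barrel l/r tail', lf(wground(d,s,a([[142,60],[396,60],[150,500],[388,500]]),.09)), 'base', lf(wground(d,s,a([[50,30],[505,30],[70,540],[490,540]]),.014)))
print(wground(d,s,a([[265,357]]),.123))
E
```

```text
origin [ 0.4843 -0.2819]
knob c,back,front,l,r [[  1.7058 -29.1344]
 [  1.6852 -34.8491]
 [  1.726  -23.5036]
 [  8.4019 -29.1162]
 [ -4.9905 -29.1526]]
plate tail l r, head l r [[ 10.968  -42.9785]
 [ -7.4444 -43.0289]
 [ 10.9249   3.1552]
 [ -7.2348   3.1065]]
barrel l/r tail [[ 21.2495 -67.6264]
 [-17.8344 -67.7345]
 [ 21.4297   3.8831]
 [-17.5802   3.7781]] base [[ 45.5415 -65.4406]
 [-42.2207 -65.6838]
 [ 44.9197  39.074 ]
 [-42.2508  38.8399]]
[[ 0.4923 -0.31    0.123 ]]
```

step_arm(commands="12 -4 10 0 0 0.0035;11 -3 25 0 0 0;0 0 30 0 0 0;0 0 25 0 0 0;0 0 13 0 0 0;0 0 5 0 0 0;0 0 2 0 0 0;0 0 0 0 0 0")

```text
t: 5.88
eef_pos: [0.4973, -0.3311, 0.1423]
ee_rot: [-3.141, -0.001, -1.354]
force: [0.5, -0.2, -0.6]
width: 0.0006
```

```bash
python3 - <<'E'
from h import *
s=get_state();print(np.round(s['eef_pos'],4),np.round(s['ee_rot'],4),s['force'],s['t'])
d=grab_frame('wrist');save(d,'w3')
d=grab_frame('scene');c=d['frame'][190:290,130:270]
cv2.imwrite('pics/s3.png',cv2.resize(c,None,fx=5,fy=5,interpolation=cv2.INTER_CUBIC)[:,:,::-1])
d=grab_frame('side');c=d['frame'][150:260,340:460]
cv2.imwrite('pics/d3.png',cv2.resize(c,None,fx=5,fy=5,interpolation=cv2.INTER_CUBIC)[:,:,::-1])
E
```

```text
[ 0.4973 -0.3311  0.1423] [-3.1406e+00 -7.0000e-04 -1.3541e+00] [ 0.4878967  -0.20033243 -0.55406816] 5.875
```

View pics/s3.png

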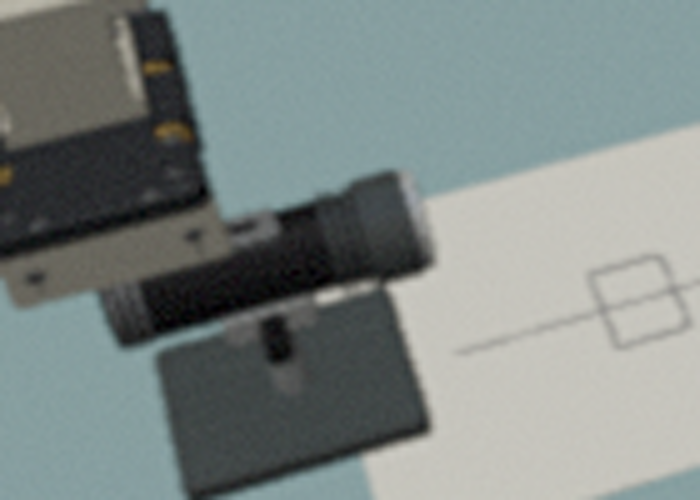

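View pics/d3.png

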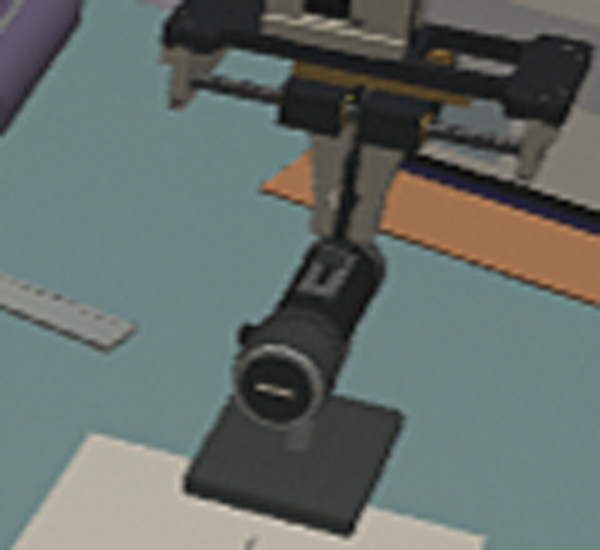

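View pics/w3.png

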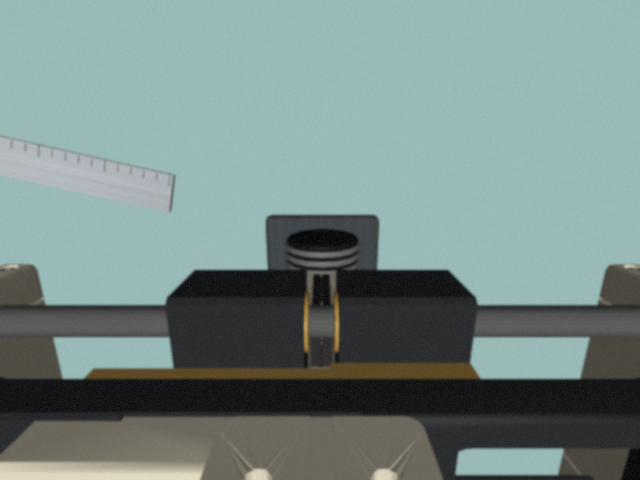

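step_arm(commands="0 0 1.5 0 0 0;-3 0 0 0 0 0;-3 0 0 0 0 0;-2 0 0 0 0 0;-2 0 0 0 0 0;0 0 0 0 0 0")

```text
t: 6.78
eef_pos: [0.4947, -0.3211, 0.1401]
ee_rot: [3.142, -0.0, -1.354]
force: [0.2, -1.5, -0.5]
width: 0.0005
```

step_arm(commands="-2 0 0 0 0 0;-2 0 0 0 0 0;-1 0 0 0 0 0;0 0 0 0 0 0")

```text
t: 7.28
eef_pos: [0.4936, -0.3162, 0.1401]
ee_rot: [3.142, 0.0, -1.354]
force: [-0.4, -1.1, 0.4]
width: 0.0002
```

```bash
python3 - <<'E'
from h import *
s=get_state();print(np.round(s['eef_pos'],4),np.round(s['ee_rot'],4),s['force'],s['t'])
d=grab_frame('side');c=d['frame'][150:290,320:470]
cv2.imwrite('pics/d4.png',cv2.resize(c,None,fx=4,fy=4,interpolation=cv2.INTER_CUBIC)[:,:,::-1])
E
```

```text
[ 0.4936 -0.3162  0.1401] [ 3.1416e+00  1.0000e-04 -1.3542e+00] [-0.41316243 -1.13528077  0.40183979] 7.275
```

View pics/d4.png

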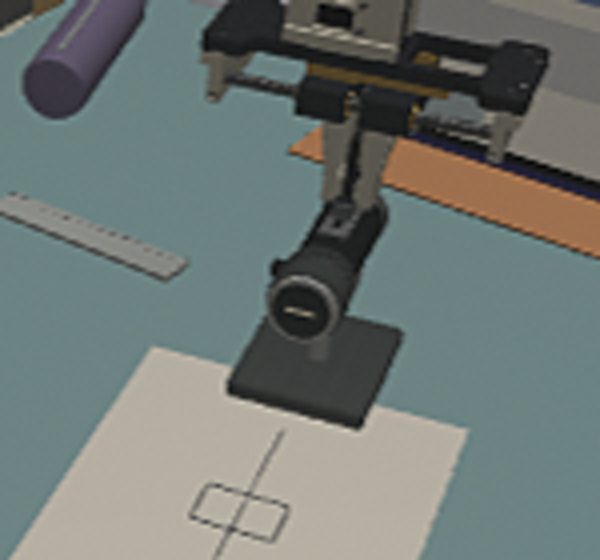

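step_arm(commands="-1.5 0 0 0 0 0;-1.5 0 0 0 0 0;0 0 0 0 0 0")

```text
t: 7.7
eef_pos: [0.493, -0.3133, 0.1401]
ee_rot: [3.142, 0.0, -1.354]
force: [-0.2, -1.9, 0.1]
width: 0.0012
```

step_arm(commands="-1 0 0 0 0 0;0 0 0 0 0 0")

```text
t: 7.95
eef_pos: [0.4929, -0.313, 0.1402]
ee_rot: [-3.142, -0.001, -1.354]
force: [0.2, -6.3, -0.9]
width: 0.0005
```

step_arm(commands="-1 0 0 0 0 0;0 0 0 0 0 0")

```text
t: 8.2
eef_pos: [0.4929, -0.3127, 0.1403]
ee_rot: [-3.141, -0.002, -1.354]
force: [-0.4, -10.0, -2.5]
width: 0.0003
```

```bash
python3 - <<'E'
from h import *
d=grab_frame('side');c=d['frame'][150:350,300:470];save(d,'side5')
cv2.imwrite('pics/d5.png',cv2.resize(c,None,fx=3,fy=3,interpolation=cv2.INTER_CUBIC)[:,:,::-1])
E
```

```text
(no output)
```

View pics/d5.png

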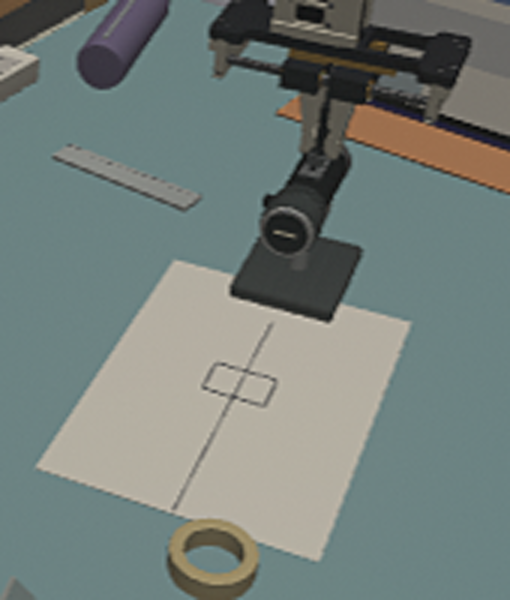

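step_arm(commands="3 0 0 0 0 0;4 0 0 0 0 0;0 0 -15 0 0 0;0 0 -40 0 0 0;0 0 -45 0 0 0;0 0 -12 0 0 0;0 0 0 0 0 0;0 0 0 0 0 0")

```text
t: 9.25
eef_pos: [0.4935, -0.3179, 0.251]
ee_rot: [3.14, 0.001, -1.354]
force: [-0.2, -0.0, -0.4]
width: 0.0002
```

```bash
python3 - <<'E'
from g import *
np.set_printoptions(precision=4,suppress=True)
s=get_state();print(s['eef_pos'],s['ee_rot'],s['force'],s['t'])
d=grab_frame('wrist');save(d,'w6');pickle.dump((d,s),open('w6.pkl','wb'))
c=cv2.resize(d['frame'][160:275,250:370],None,fx=5,fy=5,interpolation=cv2.INTER_CUBIC); cv2.imwrite('pics/w6c.png',np.clip(c[:,:,::-1].astype(float)*1.5,0,255).astype(np.uint8))
E
```

```text
[ 0.4935 -0.3179  0.251 ] [ 3.1403  0.0012 -1.3544] [-0.2379 -0.0188 -0.4381] 9.25
```

View pics/w6c.png

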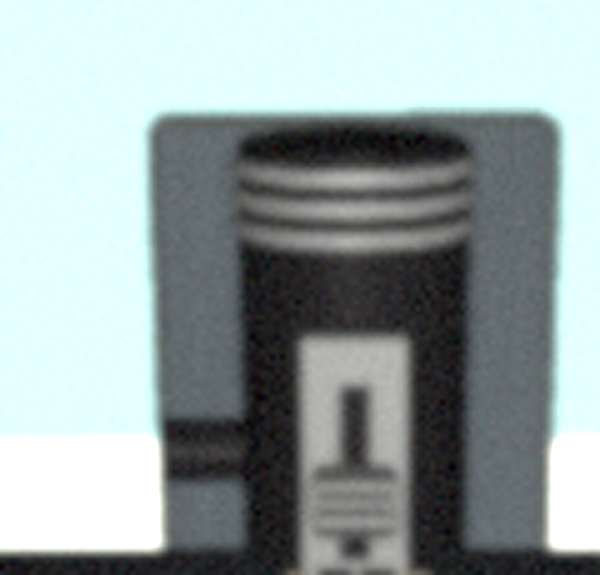

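```bash
python3 - <<'E'
from g import *
np.set_printoptions(precision=4,suppress=True)
d,s=pickle.load(open('w6.pkl','rb'))
a=lambda p:np.array(p)/5+np.array((250,160))-.5
th=np.radians(102.45);u=np.array([np.cos(th),np.sin(th)]);x=np.array([u[1],-u[0]]);o=np.array([.452,-.1354])-.15*u
def lf(g): g=g[:,:2]-o; return np.c_[g@x,g@u]*1000
print('knob c,back,front',lf(wground(d,s,a([[355,502],[355,467],[355,537]]),.123)))
print('plate tail l r',lf(wground(d,s,a([[298,338],[411,338]]),.112)))
print('slot back, front',lf(wground(d,s,a([[355,387],[355,557]]),.112)))
print('barrel', lf(wground(d,s,a([[240,160],[471,160],[247,500],[466,500]]),.09)))
E
```

```text
knob c,back,front [[  1.8532 -18.3952]
 [  1.8416 -24.2625]
 [  1.8649 -12.4604]]
plate tail l r [[ 11.0375 -42.6708]
 [ -7.2731 -42.634 ]]
slot back, front [[  1.818  -34.4215]
 [  1.8765  -4.8335]]
barrel [[ 21.333  -68.5371]
 [-18.0204 -68.4649]
 [ 21.2844  -7.3902]
 [-18.099   -7.3044]]
```

```bash
python3 - <<'E'
from g import *
np.set_printoptions(precision=3,suppress=True,linewidth=200)
th=np.radians(102.45);u=np.array([np.cos(th),np.sin(th)]);x=np.array([u[1],-u[0]]);o=np.array([.452,-.1354])-.15*u
W=lambda y,z,xx=.0018: np.r_[o+xx*x+y*u,z]
for n,c0 in (('w2',313),('w6',321)):
    d,s=pickle.load(open(n+'.pkl','rb'))
    g=d['frame'].astype(float).mean(2)
    print(n);
    print('col mid ',[(r,int(g[r,c0-1:c0+2].mean())) for r in range(205,278)])
    print('col side',[(r,int(g[r,c0-6:c0-3].mean())) for r in range(205,278)])
    for y in np.arange(-46,10,4): print(y, 'plate',wproj(d,s,W(y/1e3,.112))[0],'ktop',wproj(d,s,W(y/1e3,.123))[0])
d,_=pickle.load(open('side0.pkl','rb'))
e=cv2.imread('pics/side5.png')[:,:,::-1]
for f in (d['frame'],e): print(f[222:236,386:406].astype(int).sum(2)//3)
E
```

```text
w2
col mid  [(205, 35), (206, 36), (207, 35), (208, 31), (209, 31), (210, 32), (211, 35), (212, 35), (213, 39), (214, 60), (215, 87), (216, 112), (217, 122), (218, 123), (219, 123), (220, 124), (221, 122), (222, 122), (223, 115), (224, 98), (225, 71), (226, 50), (227, 43), (228, 52), (229, 64), (230, 82), (231, 88), (232, 82), (233, 87), (234, 98), (235, 94), (236, 82), (237, 90), (238, 102), (239, 89), (240, 68), (241, 58), (242, 54), (243, 41), (244, 33), (245, 33), (246, 33), (247, 33), (248, 35), (249, 35), (250, 34), (251, 35), (252, 33), (253, 31), (254, 33), (255, 36), (256, 34), (257, 34), (258, 42), (259, 62), (260, 90), (261, 108), (262, 117), (263, 115), (264, 116), (265, 113), (266, 113), (267, 106), (268, 83), (269, 52), (270, 30), (271, 31), (272, 33), (273, 34), (274, 42), (275, 49), (276, 53), (277, 55)]
col side [(205, 33), (206, 33), (207, 33), (208, 30), (209, 29), (210, 31), (211, 27), (212, 31), (213, 39), (214, 58), (215, 86), (216, 110), (217, 122), (218, 123), (219, 121), (220, 123), (221, 121), (222, 121), (223, 120), (224, 119), (225, 115), (226, 108), (227,
[... 5294 characters left out ...]
36  32  32  30  26  64  89  70  39]
 [109  71  39  27  31  25  33  49  75 104 132 115  68  38  32  28  52  80  67  35]
 [ 60  75  59  29  31  31  30  27  26  25  31  52  53  36  30  27  53  79  64  41]
 [ 54  75  70  41  30  33  32  31  31  31  33  30  31  30  30  29  68  78  51  51]
 [ 53  60  78  63  34  30  33  33  33  34  31  32  31  33  28  44  73  64  50  57]
 [ 57  56  63  81  66  35  30  32  33  32  33  32  32  29  37  69  76  56  53  59]
 [ 58  58  57  58  79  71  42  34  33  29  31  30  31  46  73  76  56  53  59  59]
 [ 59  58  57  57  58  67  85  79  59  46  49  53  75  85  81  76  69  60  58  57]
 [ 60  57  59  59  58  57  57  61  68  76  79  77  74  74  75  73  65  60  59  57]]
```

step_arm(commands="0 0 25 0 0 0;0 0 40 0 0 0;0 0 30 0 0 0;0 0 12 0 0 0;0 0 4 0 0 0;0 0 0 0 0 0;-3 0 0 0 0 0;-2 0 0 0 0 0")

```text
t: 10.3
eef_pos: [0.4932, -0.3133, 0.1419]
ee_rot: [-3.14, -0.001, -1.354]
force: [-0.1, 1.0, -0.3]
width: 0.0004
```

step_arm(commands="-1 0 0 0 0 0;0 0 0 0 0 0")

```text
t: 10.55
eef_pos: [0.4932, -0.3129, 0.1417]
ee_rot: [-3.141, -0.001, -1.354]
force: [0.1, -3.7, 2.3]
width: 0.0006
```

step_arm(commands="-1 0 0 0 0 0;0 0 0 0 0 0")

```text
t: 10.8
eef_pos: [0.4932, -0.3126, 0.1418]
ee_rot: [-3.141, -0.002, -1.354]
force: [1.0, -7.5, 2.0]
width: 0.0007
```

step_arm(commands="-1 0 0 0 0 0;0 0 0 0 0 0")

```text
t: 11.05
eef_pos: [0.4932, -0.3123, 0.142]
ee_rot: [-3.14, -0.003, -1.354]
force: [0.5, -10.9, -0.0]
width: 0.0002
```

step_arm(commands="3 0 0 0 0 0;4 0 0 0 0 0;0 0 -15 0 0 0;0 0 -40 0 0 0;0 0 -45 0 0 0;0 0 -12 0 0 0;0 0 0 0 0 0")

```text
t: 11.92
eef_pos: [0.4942, -0.3172, 0.2544]
ee_rot: [-3.139, -0.001, -1.354]
force: [-0.3, 0.0, -1.1]
width: 0.0004
```

```bash
python3 - <<'E'
from g import *
np.set_printoptions(precision=4,suppress=True)
s=get_state();print(s['eef_pos'],s['ee_rot'],s['force'],s['t'])
d=grab_frame('side');c=d['frame'][150:290,320:470]
cv2.imwrite('pics/d7.png',cv2.resize(c,None,fx=4,fy=4,interpolation=cv2.INTER_CUBIC)[:,:,::-1])
E
```

```text
[ 0.4942 -0.3172  0.2544] [-3.1394 -0.0008 -1.3542] [-0.2519  0.0487 -1.0827] 11.925
```

View pics/d7.png

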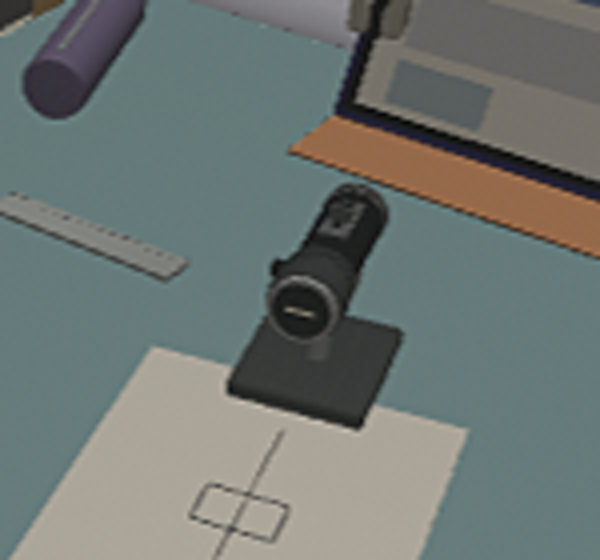

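step_arm(commands="-20 0 0 0 0 0;-45 0 0 0 0 0;-50 1 0 0 0 0;-45 1 0 0 0 0;-20 0 0 0 0 0;-6 0 0 0 0 0;0 0 0 0 0 0;0 0 0 0 0 0", jaw=80)

```text
t: 12.98
eef_pos: [0.4519, -0.1365, 0.2527]
ee_rot: [3.141, 0.0, -1.355]
force: [0.4, -0.3, 0.6]
width: 0.0748
```

```bash
python3 - <<'E'
from g import *
np.set_printoptions(precision=4,suppress=True)
s=get_state();print(s['eef_pos'],s['ee_rot'],s['force'],s['t'])
d=grab_frame('wrist');save(d,'w8');pickle.dump((d,s),open('w8.pkl','wb'))
E
```

```text
[ 0.4519 -0.1365  0.2527] [ 3.1408  0.     -1.3548] [ 0.4065 -0.2712  0.636 ] 12.975
```

View pics/w8.png

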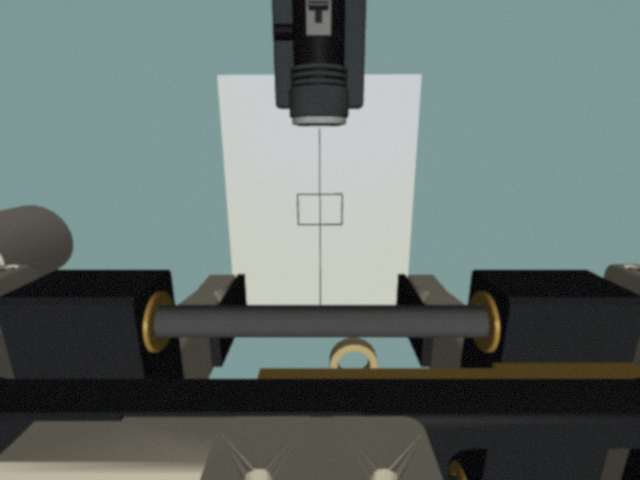

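```bash
python3 - <<'E'
from g import *
np.set_printoptions(precision=4,suppress=True,linewidth=180)
d,s=pickle.load(open('w8.pkl','rb'));g=d['frame'].astype(float).mean(2)
bg=cv2.GaussianBlur(g,(0,0),8);dk=np.clip(bg-g-3,0,None)
pts=[]
for r in list(range(134,190))+list(range(230,296)):
    w=dk[r,312:330]; 
    if w.sum()>5: pts.append([ (w*np.arange(312,330)).sum()/w.sum(), r])
pts=np.array(pts);W=wground(d,s,pts)[:,:2]
vx,vy,x0,y0=cv2.fitLine(W.astype(np.float32),cv2.DIST_HUBER,0,.001,.001).ravel();a=np.degrees(np.arctan2(vy,vx))%180
print('line ang',a,'pt',x0,y0)
th=np.radians(102.45);u=np.array([np.cos(th),np.sin(th)]);x=np.array([u[1],-u[0]]);o=np.array([.452,-.1354])-.15*u
lf=lambda W:np.c_[(W[:,:2]-o)@x,(W[:,:2]-o)@u]*1000
print('line lf',lf(W)[::15])
# outline edges
def prof(ax,a0,a1,b0,b1):
    w=dk[b0:b1,a0:a1].sum(0 if ax==0 else 1); n=np.arange(a0,a1) if ax==0 else np.arange(b0,b1); return (w*n).sum()/w.sum()
L=prof(0,292,302,200,220);R=prof(0,338,348,200,220)
T=np.mean([prof(1,300,316,189,199),prof(1,324,340,189,199)]);B=np.mean([prof(1,300,316,219,230),prof(1,324,340,219,230)])
print(L,R,T,B); e=wground(d,s,[[L,209],[R,209],[(L+R)/2,T],[(L+R)/2,B]]);print(e,lf(e));c=np.array([ (e[0]+e[1])/2, (e[2]+e[3])/2]);print('centre',c[1],lf(c))
# head edges
for r in (85,100): print(r,g[r,284:356].astype(int))
print(g[112:132,320].astype(int))
h=wground(d,s,[[291,90],[349,90]],.09);print(lf(h))
h=wground(d,s,[[320,124.5]],.075);print(lf(h))
E
```

```text
line ang 102.58842 pt 0.45125204 -0.12483518
line lf [[  1.6675  68.217 ]
 [  1.5876  83.7699]
 [  1.6388  99.6748]
 [  1.8262 115.9439]
 [  1.3441 178.929 ]
 [  1.5079 197.0763]
 [  1.3621 215.669 ]
 [  1.342  234.7227]
 [  1.5732 254.2543]]
297.4931897802916 341.59473811649764 193.8054825450917 224.0372054553983
[[ 0.478  -0.1301  0.    ]
 [ 0.4291 -0.1408  0.    ]
 [ 0.4572 -0.1523  0.    ]
 [ 0.4498 -0.1184  0.    ]] [[ 26.5053 149.5725]
 [-23.4879 149.6837]
 [  1.4569 132.3729]
 [  1.565  167.113 ]]
centre [ 0.4535 -0.1353  0.    ] [[  1.5087 149.6281]
 [  1.511  149.743 ]]
85 [59 56 56 53 53 49 46 37 23 25 22 26 29 25 21 28 32 31 35 40 43 41 39 41 43 44 47 46 45 48 46 49 50 50 50 53 53 51 51 51 49 51 51 48 50 48 44 43 39 40 38 42 35 37 37 28 25 27 26
 25 23 33 40 45 53 58 59 57 59 59 57 62]
100 [56 55 58 55 50 39 31 34 35 39 41 43 43 50 50 52 49 53 54 57 56 57 55 51 57 52 57 57 56 56 59 53 54 57 59 58 55 57 56 53 58 53 58 54 53 57 59 54 51 55 54 54 54 56 54 49 52 47 45
 42 43 43 39 36 45 50 56 59 56 59 59 61]
[ 54  57  51  77 116 143 151 150 151 141 124  88  73 115 164 189 184 178 177 174]
[[ 23.5836  36.9386]
 [-22.5019  37.0237]]
[[ 0.6361 62.2971]]
```

step_arm(commands="-20 -3 0 0 0 0;-45 -6 0 0 0 0;-50 -8 0 0 0 0;-50 -8 0 0 0 0;-50 -8 0 0 0 0;-50 -7 0 0 0 0;-22 -3 0 0 0 0;-7 0 0 0 0 0", jaw=86)

```text
t: 14.02
eef_pos: [0.431, 0.1611, 0.2527]
ee_rot: [3.141, -0.0, -1.354]
force: [-0.4, 0.0, 0.5]
width: 0.0862
```

step_arm(commands="0 0 10 0 0 0.12;0 0 25 0 0 0.16;0 0 25 0 0 0.13;0 0 20 0 0 0.056;0 0 0 0 0 0;0 0 0 0 0 0")

```text
t: 14.78
eef_pos: [0.4314, 0.16, 0.1738]
ee_rot: [-3.141, 0.0, -1.82]
force: [-0.1, -0.2, 0.1]
width: 0.0863
```

```bash
python3 - <<'E'
from g import *
np.set_printoptions(precision=4,suppress=True)
s=get_state();print(s['eef_pos'],s['ee_rot'],s['force'],s['t'],s['width'],s['q'])
d=grab_frame('wrist');save(d,'w9');pickle.dump((d,s),open('w9.pkl','wb'))
E
```

```text
[0.4314 0.16   0.1738] [-3.141   0.0003 -1.8197] [-0.108  -0.161   0.1236] 14.775 0.0863472694201129 [ 0.7854  0.0708 -0.5565  0.0004 -0.9429 -1.0346]
```

View pics/w9.png

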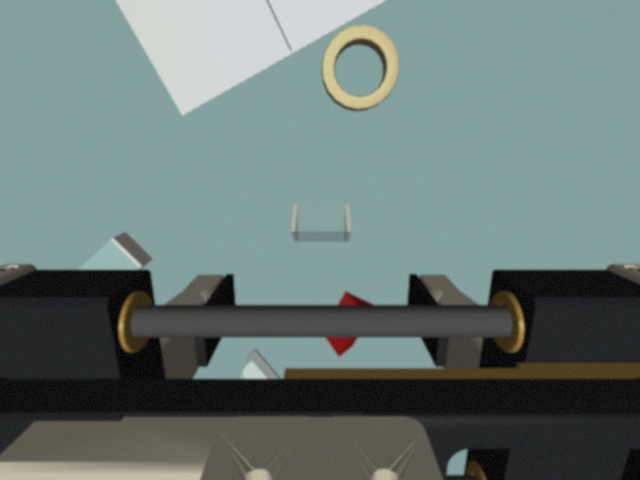

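```bash
python3 - <<'E'
from g import *
np.set_printoptions(precision=2,suppress=True)
d,s=pickle.load(open('w9.pkl','rb'))
c=cv2.resize(d['frame'][190:255,280:365],None,fx=9,fy=9,interpolation=cv2.INTER_CUBIC); cv2.imwrite('pics/w9c.png',c[:,:,::-1])
E
```

```text
(no output)
```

View pics/w9c.png

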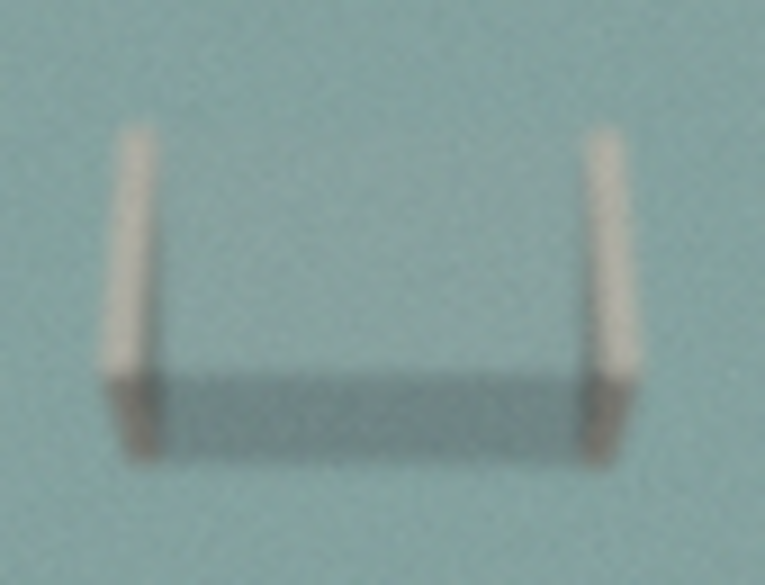

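```bash
python3 - <<'E'
from g import *
np.set_printoptions(precision=2,suppress=True)
d,s=pickle.load(open('w9.pkl','rb'))
a=lambda p:np.array(p)/9+np.array((280,190))-.5
R=Ro.from_euler('xyz',s['ee_rot']).as_matrix()
B=wground(d,s,a([[120,125],[622,125],[125,462],[615,462]]));A=wground(d,s,a([[103,375],[642,375]]),.03)
for W in (B,A):
    t=(W-s['eef_pos'])@R*1000; print(t[:,:2],t[:,:2].mean(0),W.mean(0)*1000)
E
```

```text
[[ 19.02 -25.54]
 [ 18.98  24.51]
 [-15.91 -25.81]
 [-15.94  24.51]] [ 1.54 -0.58] [431.67 158.37   0.  ]
[[  0.92 -25.16]
 [  0.89  24.38]] [ 0.9  -0.39] [431.61 159.02  30.  ]
```

step_arm(commands="1 -0.5 20 0 0 0;0 0 40 0 0 0;0 0 40 0 0 0;0 0 25 0 0 0;0 0 12 0 0 0;0 0 6 0 0 0;0 0 2 0 0 0;0 0 0 0 0 0", grip_force=10)

```text
t: 15.82
eef_pos: [0.4314, 0.1596, 0.0287]
ee_rot: [-3.141, 0.001, -1.82]
force: [-0.4, -0.6, -0.0]
width: 0.086
```

```bash
python3 - <<'E'
from g import *
np.set_printoptions(precision=4,suppress=True)
s=get_state();print(s['eef_pos'],s['ee_rot'],s['force'],s['t'],s['width'])
d=grab_frame('wrist');save(d,'w10')
d=grab_frame('side');c=d['frame'][300:440,220:380]
cv2.imwrite('pics/d10.png',cv2.resize(c,None,fx=4,fy=4,interpolation=cv2.INTER_CUBIC)[:,:,::-1])
E
```

```text
[0.4314 0.1596 0.0287] [-3.1409  0.0011 -1.8201] [-0.4371 -0.5948 -0.0007] 15.825 0.08601994991645706
```

View pics/w10.png

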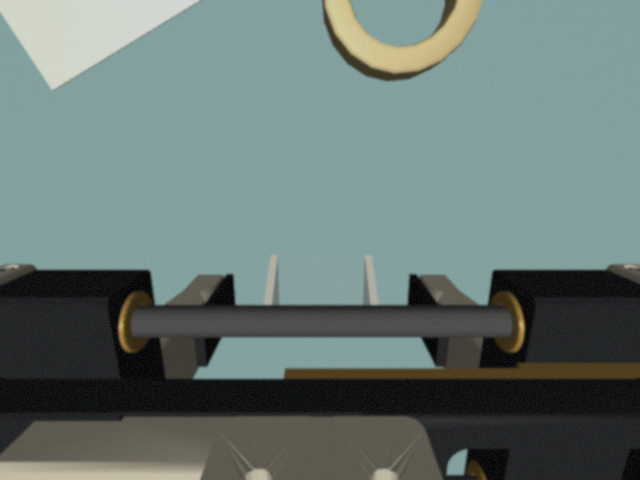

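View pics/d10.png

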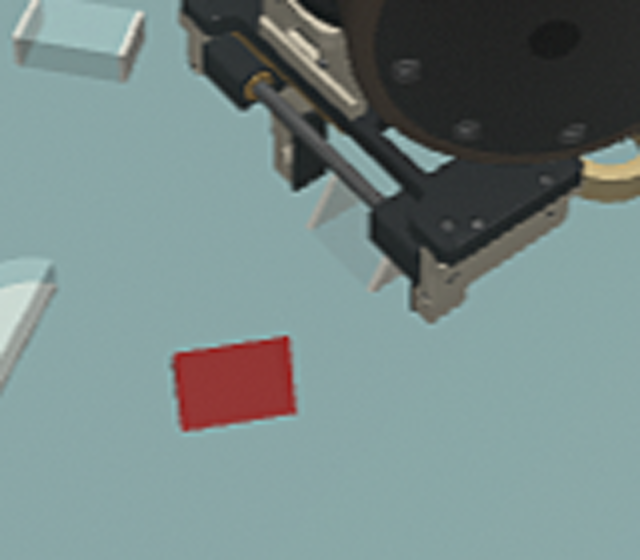

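step_arm(commands="0 0 0 0 0 0;0 0 0 0 0 0;0 0 0 0 0 0;0 0 0 0 0 0;0 0 0 0 0 0;0 0 0 0 0 0", jaw=44, grip_force=15)

```text
t: 16.68
eef_pos: [0.431, 0.1592, 0.0281]
ee_rot: [3.142, -0.0, -1.82]
force: [-1.2, -0.4, 0.5]
width: 0.0498
```

step_arm(commands="0 0 0 0 0 0;0 0 0 0 0 0;0 0 0 0 0 0")

```text
t: 17.05
eef_pos: [0.4311, 0.1592, 0.0281]
ee_rot: [-3.142, 0.0, -1.82]
force: [0.8, -0.5, 0.3]
width: 0.05
```

step_arm(commands="0 0 -4 0 0 0;0 0 -15 0 0 0;0 0 -35 0 0 0;0 0 -35 0 0 0;0 0 -18 0 0 0;0 0 -5 0 0 0;0 0 0 0 0 0")

```text
t: 17.92
eef_pos: [0.4308, 0.1591, 0.1399]
ee_rot: [3.141, 0.0, -1.82]
force: [-0.4, 0.0, 0.3]
width: 0.0496
```

```bash
python3 - <<'E'
from g import *
np.set_printoptions(precision=4,suppress=True)
s=get_state();print(s['eef_pos'],s['ee_rot'],s['force'],s['t'],s['width'])
d=grab_frame('side');c=d['frame'][240:420,220:400]
cv2.imwrite('pics/d11.png',cv2.resize(c,None,fx=3.3,fy=3.3,interpolation=cv2.INTER_CUBIC)[:,:,::-1])
E
```

```text
[0.4308 0.1591 0.1399] [ 3.1414  0.0001 -1.8205] [-0.3931  0.0198  0.2645] 17.925 0.04961936298101301
```

View pics/d11.png

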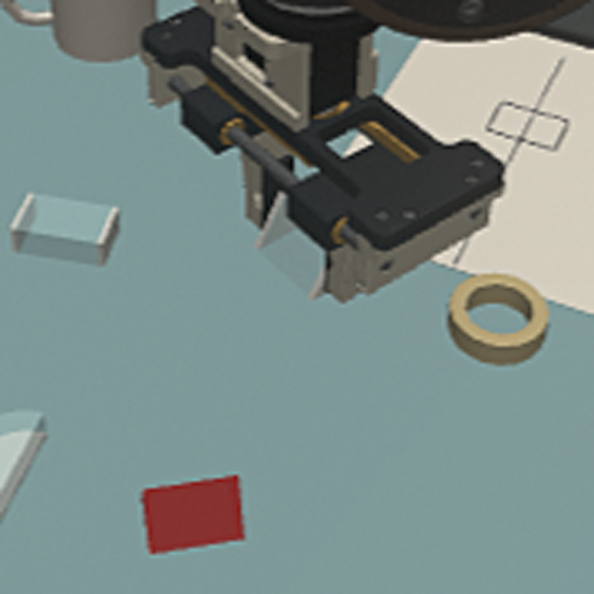

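step_arm(commands="15 -5 0 0 0 0;35 -12 0 0 0 0;45 -15 0 0 0 0;50 -17 0 0 0 0;50 -17 0 0 0 0;45 -15 0 0 0 0;28 -9 0 0 0 0;12 -4 0 0 0 0")

```text
t: 18.98
eef_pos: [0.452, -0.1373, 0.1392]
ee_rot: [3.14, -0.001, -1.823]
force: [0.3, -0.7, -0.4]
width: 0.05
```

step_arm(commands="0 0 0 0 0 -0.05;0 0 0 0 0 -0.1;0 0 0 0 0 -0.12;0 0 10 0 0 -0.12;0 0 12 0 0 -0.077;0 0 10 0 0 0;0 0 4 0 0 0;0 0 0 0 0 0")

```text
t: 19.98
eef_pos: [0.4528, -0.1353, 0.1038]
ee_rot: [3.141, 0.0, -1.354]
force: [0.2, 0.8, 0.0]
width: 0.0498
```

```bash
python3 - <<'E'
from g import *
np.set_printoptions(precision=4,suppress=True)
s=get_state();print(s['eef_pos'],s['ee_rot'],s['force'],s['t'],s['width'])
for n in ('scene','side','wrist'):
    d=grab_frame(n);save(d,n+'12');pickle.dump((d,get_state()),open(n+'12.pkl','wb'))
    c=d['frame'][190:290,200:310] if n=='scene' else d['frame'][160:300,320:460] if n=='side' else d['frame'][240:360,230:410]
    cv2.imwrite('pics/%s12c.png'%n,cv2.resize(c,None,fx=4.2,fy=4.2,interpolation=cv2.INTER_CUBIC)[:,:,::-1])
E
```

```text
[ 0.4528 -0.1353  0.1038] [ 3.1408  0.     -1.3541] [0.1588 0.8055 0.0173] 19.975 0.04976322799643389
```

View pics/scene12c.png

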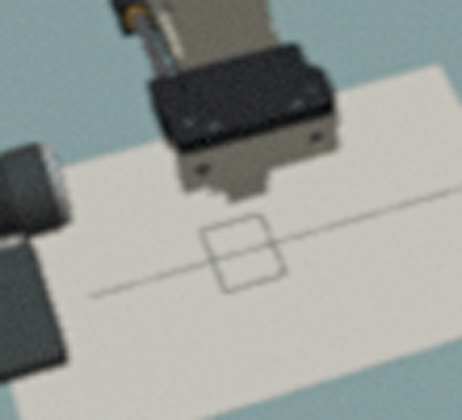

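View pics/side12c.png

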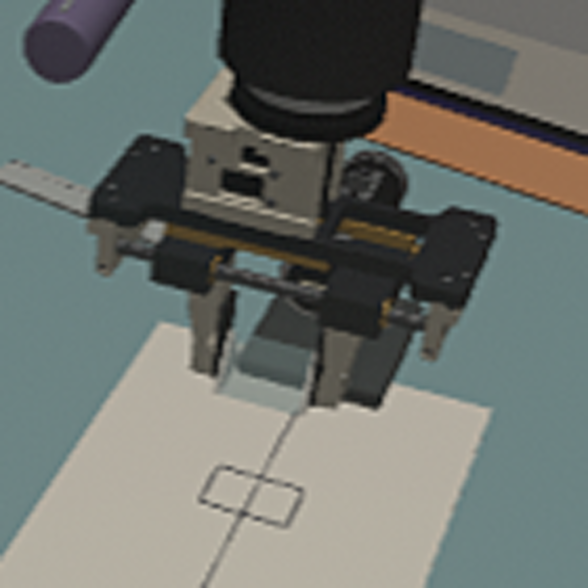

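View pics/wrist12c.png

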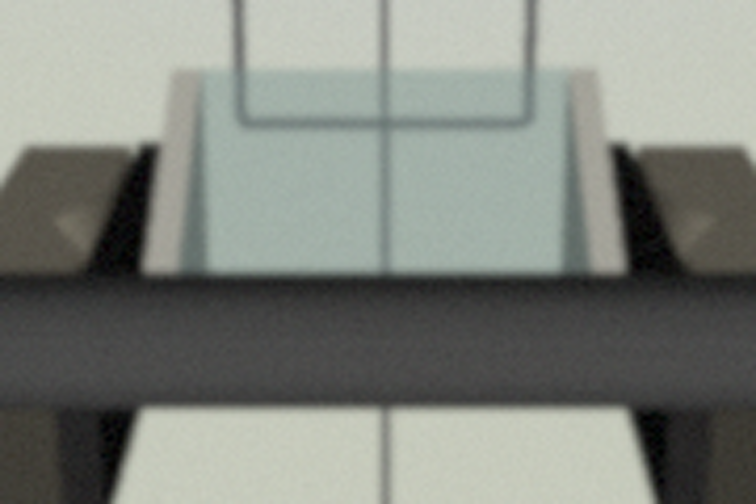

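```bash
python3 - <<'E'
from g import *
d,s=pickle.load(open('side12.pkl','rb'))
c=cv2.resize(d['frame'][225:300,360:415],None,fx=10,fy=10,interpolation=cv2.INTER_CUBIC);cv2.imwrite('pics/d12z.png',c[:600,:,::-1])
np.set_printoptions(precision=4,suppress=True)
w,s=pickle.load(open('wrist12.pkl','rb'))
th=np.radians(102.52);u=np.array([np.cos(th),np.sin(th)]);x=np.array([u[1],-u[0]]);o=np.array([.4527,-.1353])-.15*u
lf=lambda W:np.c_[(W[:,:2]-o)@x,(W[:,:2]-o)@u]*1000
a=lambda p:np.array(p)/4.2+np.array((230,240))-.5
print('base edge tailward',lf(wground(w,s,a([[170,70],[598,70]]),.0757)))
print('outline front edge',lf(wground(w,s,a([[242,123],[530,123],[383,123]]),0)))
R,_=cv2.Rodrigues(d['rvec'])
def proj(P): return cv2.projectPoints(np.array(P,float),d['rvec'],d['tvec'],K(d),None)[0].reshape(-1,2)
P=[np.r_[o+X*x+(.15+Y)*u,Z] for X,Y,Z in [(.025,.0175,.0757),(-.025,.0175,.0757),(.025,0,.1057),(-.025,0,.1057),(.025,-.0175,.0757),(-.025,-.0175,.0757)]]
print((proj(P)-[360,225]+.5)*10)
P=[np.r_[o+X*x+(.15+Y)*u,0] for X,Y in [(.025,.0175),(-.025,.0175),(.025,-.0175),(-.025,-.0175)]]
print('outline',(proj(P)-[360,225]+.5)*10)
E
```

```text
base edge tailward [[ 26.1055 132.1934]
 [-24.0241 132.2891]]
outline front edge [[ 25.8512 167.0883]
 [-24.2691 167.1835]
 [  1.3125 167.1349]]
[[107.7928 281.2313]
 [323.2675 340.7343]
 [145.7427 131.5202]
 [362.826  188.8503]
 [156.2027 199.7619]
 [366.9733 256.4627]]
outline [[ 76.4738 540.5543]
 [282.3016 601.566 ]
 [123.6569 456.1959]
 [325.192  514.441 ]]
```

View pics/d12z.png

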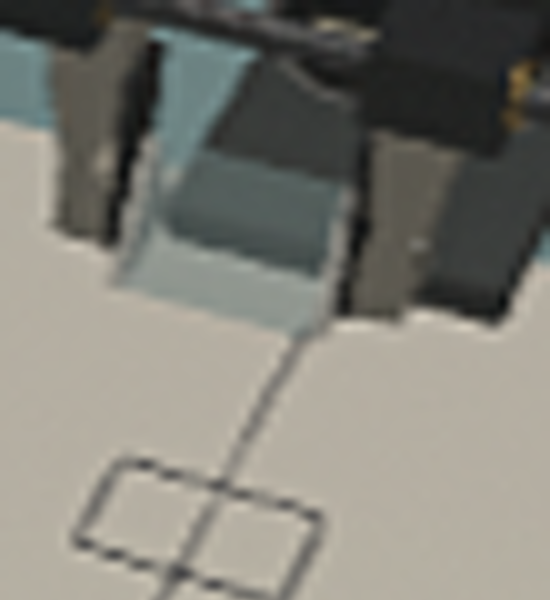

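step_arm(commands="0 0 0.7 0 0 0;0 0 0 0 0 0;0 0 0 0 0 0;0 0 0 0 0 0;0 0 0 0 0 0;0 0 0 0 0 0;0 0 0 0 0 0;0 0 0 0 0 0")

```text
t: 21.12
eef_pos: [0.453, -0.1354, 0.1034]
ee_rot: [3.142, -0.0, -1.353]
force: [-0.2, -0.6, -0.1]
width: 0.0494
```

```bash
python3 - <<'E'
from g import *
np.set_printoptions(precision=4,suppress=True)
s=get_state();print(s['eef_pos'],s['ee_rot'],s['force'],s['t'],s['width'],abs(s['qd']).max())
d=grab_frame('scene');save(d,'scene13');w=grab_frame('wrist');save(w,'wrist13')
e,_=pickle.load(open('scene0.pkl','rb'));print(np.abs(d['frame'].astype(int)-e['frame']).max(2)[180:400,280:500].__gt__(40).sum())
E
```

```text
[ 0.453  -0.1354  0.1034] [ 3.1416 -0.     -1.3533] [-0.2155 -0.6394 -0.0619] 21.125 0.049408556050395215 0.0012717706559988904
60
```

View pics/scene13.png

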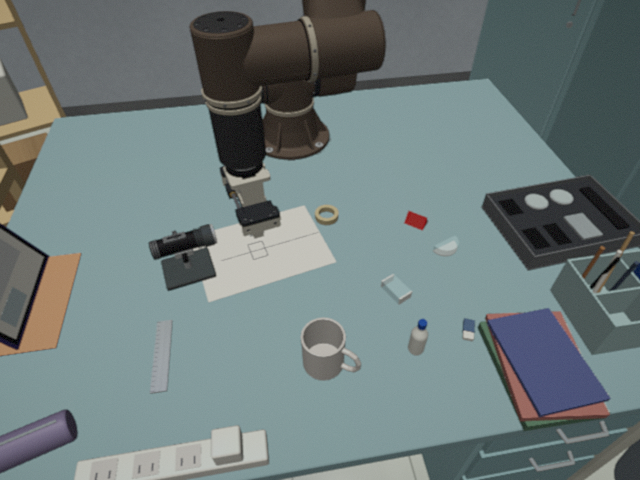

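View pics/wrist13.png

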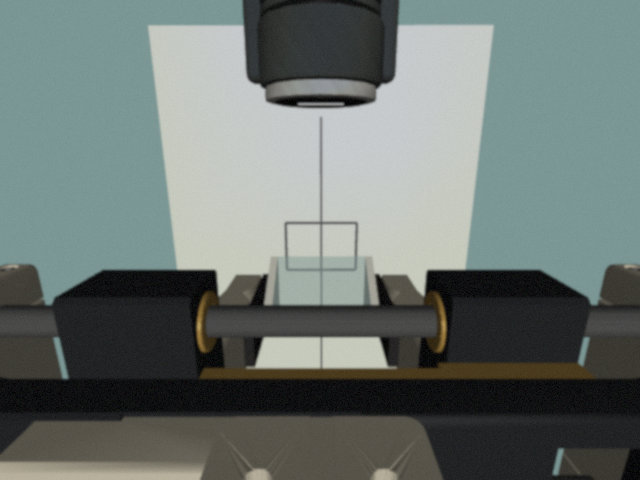

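```bash
python3 -c "
from station import *
print(job_done())"
```

```text
the job is handed in; nothing more can be done
None
```

The switch is fully forward, and the gripper is holding the clear prism by its frosted ends over the outline. I handed the job in at about 21 s, with no verdict reported. One thing I couldn't confirm: no picture shows the lamp giving light.

- **Switch:** I pushed the knob forward with the closed fingertips until it stopped. A second push to about 11 N stopped at the same place, against 2 N of friction. The pictures put its travel at 11.1–11.6 mm rather than the nominal 12 mm, which I put down to measurement error. The slit looked no brighter afterwards.
- **Prism:** The jaws closed on it at 50 mm with 15 N. The pictures before closing and after lifting showed the fingers beside its ends only.
- **Position:** The tool reads level and square across the beam to within about 0.1°. The prism's middle is worked out at about 90 mm high. The wrist camera puts it within about 0.5 mm of the outline's centre, and the side camera within about 1–2 mm. The slit and the pencil line also line up with its middle in the wrist view.
- **Disagreement:** The three cameras differed by up to about 2 mm on where the outline is, which is within their stated accuracy. I used the mean.
- **Everything else:** The last scene picture shows the other things on the desk where they were, including the red look-alike.

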